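Hold the hidden bolt head while the nut is run on

ROBOT

A 7-joint arm with a two-finger parallel gripper is mounted at the origin on a cart in front of the work surface, level with it; the furniture and walls round the work are solid. World frame = base frame: x ahead of the robot, y to its left, z up, the work surface at z = 0. Lengths are in m, angles in rad, forces in N, time in s.
With the tool pointing down it reaches from about 0.4 to 0.85 m from the base axis. Payload 6.9 kg.
Tool frame: the origin (TCP) lies midway between the tips of the shut fingers; the grasp point (between the pads) lies 19 mm behind it; z points along the fingers, y is the line along which they close (so a half turn about z gives the same grasp; the last joint's range is limited). The gripper opens to 85 mm and grips with 20 to 120 N. Pads are 22 mm wide; open, the fingers measure 114 mm over their backs; the gripper's body (76 mm by 85 mm) begins 54 mm behind the grasp point. The pads swing forward as they close: fully open they stand 13 mm farther back than shut.
Start: joints at [1.31, 0.507, -0.238, 1.5, 0.126, 1.149, -0.155], TCP at [0.224, -0.584, 0.231] pointing down, gripper open.
Joint ranges: [-3.08, 3.08], [-0.24, 2.05], [-1.43, 1.35], [0, 2.5], [-1.52, 4.66], [0.17, 1.96], [-2.89, 2.89]. Speed limits (rad/s): [2.39, 2.39, 3.14, 3.14, 3.14, 3.14, 3.14].

INTERFACE

Orientations are given as [roll, pitch, yaw] about the fixed x, y, z axes, in that order (R = Rz(yaw) Ry(pitch) Rx(roll)).
In Python, from cell import telemetry, capture, calibration, arm, boxes_of, trace gives the robot as it stands. The module is installed in compiled form; this text tells all that it offers.
- The arm moves only by the tool servo_tool, never from a script. Its arguments are lists of equal length, an entry for each row: "jaw": the opening, from 0 (shut) to 1 (fully open); "linear": the shift along the tool's x, y, z in cm, a list of three; "roll": the turn about the tool's z in rad. In form: {"jaw": [jaw, ...], "linear": [[dx, dy, dz], ...], "roll": [roll, ...]}. A call has 1 to 8 rows; each row is the pose to reach, as a shift and turn from the pose commanded when the call began, along the tool's axes at that moment; what a row does not reach only later rows make up. A row lasts 1/8 s, in which the tool goes at most 62.5 mm and 10.7 degrees, less where a joint would pass 70% of its speed; a pose out of reach is approached as far as the arm can. A call with a gripper value outside its range is refused whole. The fingers move at their own pace and stop on an object; the grip force is fixed at half the most. Time passes only in rows, so rows that repeat a pose let the fingers close. It gives the time, the measured TCP pose, the force, the opening and the grip force at its end, in the units of the state.
- telemetry.get_state(): the state, without advancing time (a new reading comes with each control period).
- capture(name): name is "scene" or "top" or "wrist"; returns (picture, depth): 480x640x3 uint8, red, green, blue; 480x640 float32, m along the optical axis (not along the pixel's ray), 0 where there is no reading.
- calibration(name): a dict with "mtx" (3x3 intrinsics, pixels), "eye" and "rotation" of the camera in the world. Camera axes: x right, y up, looking along -z (the intrinsics and any distortion apply to the point x, -y, -z); pixel columns grow to the right and rows downward; lengths in m; the calibration is good to about 2 mm. A picture is of the moment at which its call begins: read the wrist's pose just before it. calibration takes no time and is no camera call; for the wrist camera it gives the pose at the moment of the call.
- arm.sign_off(): hands the job in; it is judged then, once.
Trained networks look in the newest picture that a camera, given by its name, has taken for a name from the list of things; names that differ only in an ending like _2 or _b are one class to them, and where a whole thing is asked for, a point or a joint stands for the part that bears it (a point fixed in the world has none). Each returns a list of dicts, best first, with "p" (0 to 1); they miss things now and then, are a little off and sometimes report something else, mostly with a low value. They report only what shows in the picture. A call takes as long as a camera call.
- boxes_of(camera, name): "point" ([column, row] in pixels, amid what is visible of it).
- trace(camera, name): "pixels" (480x640 bool, what is visible of it) and "point" ([column, row] in pixels, amid what is visible of it).
The state is a dict: "clock": time; "joint_pos": joint angles; "dq": joint speeds; "effort": joint torques, N m; "ee_pos": TCP position; "ee_rot": TCP orientation; "contact_force": force on the tool from outside, world axes, zero at the start; "wrist_torque": the same for the moment, N m; "gripper_width": finger opening in m; "grasp_force": force on a finger pad.
Only numpy, scipy, OpenCV 4.12 (cv2) and the standard library are available. Lean on these libraries where they do the work, as an engineer would, in place of code of your own. Each camera call takes 0.05 s, during which the arm holds its last target. There are 200 camera calls.

TASK

The nut driver is slowly turning the nut on the front of the bracket, but the bolt merely turns round with it. Reach down into the narrow gap behind the bracket's front plate, take the hidden bolt head gently between the fingers (it is soft aluminium: pinch it with no more than about 50 N, and do not lean on the bracket) and hold it from turning until the nut has run at least a quarter turn up the bolt, which takes some eight seconds. Finish while still holding the head still, with the driver running, and leave the other things on the bench where they are.

Things in the scene. Friction and masses are not known exactly. Their poses are not given: they have to be found in the camera images.
- bracket: Steel bracket fixed to the bench: base 96 x 110 x 10 mm and two upright plates, 6 mm thick, 100 mm wide along y, tops 95 mm above the bench. Inner faces at x = -26 mm (front plate) and +26 mm (rear plate): a gap 52 mm wide, open above and at both ends. Origin on the bench under the middle of the gap; x = along the bolt, away from the driver; y = along the plates; z up. Turned up to 0.4 rad.
- driver (a point): Middle of the nut driver's grey body, fixed in front of the bracket: a lying cylinder of 48 mm diameter, axis 70 mm and top 95 mm above the bench, bracket x = -166 to -88 mm. Its dark turning socket and the nut lie between it and the front plate.
- bolt_head: Hexagonal aluminium bolt head in the gap: 24 mm across flats, 28 mm across corners, 18 mm long. Origin at its centre, 70 mm above the bench at bracket x = y = 0. Its x axis is the bolt's axis (= bracket x, level); flats face its z and 60 deg either way. Not held, it turns round x at 0.3 rad/s, dragged by thread friction (0.05 N m); fingers closing on it along bracket y turn it flat against them.
- thread (a joint): How far the nut has been run up the bolt, rad: 0 at the start, stays near 0 while the bolt turns with the nut, grows at about 0.25 rad/s while the bolt head is held.
- nut (a joint): Angle of the driven nut and socket about bracket x, rad; starts at 0 to 1.05 and grows all the time by about 0.25 to 0.3 rad/s, clockwise as seen from the driver.
- amber_bottle_mid (a point): Bystander: small brown bottle, 32 mm diameter, 53 mm high, loose beside the driver; point at its middle.
- marker_mid (a point): Bystander: marker pen, 135 mm long, 17 mm thick, lying beside the driver; point at its middle.
- cap_loose_mid (a point): Bystander: upturned white screw cap, 29 mm diameter, 14 mm high, behind the bracket; point at its middle.
- filter_tin_mid (a point): Bystander: round tin, 70 mm diameter, 34 mm high; point at its middle.
- cell_box_mid (a point): Bystander: small dark box, 62 x 88 x 34 mm; point at its middle.
- cutter_orange_mid (a point): Bystander: snap-blade cutter, 99 mm long, 10 mm thick, lying; point at its middle.

How it is judged:
On the way:
1. the bolt head is held between the fingers and no longer turns, while the nut runs on (contact force between the fingers and bolt_head above 5 N and distance between the grasp point and bolt_head below 0.02 m and angular speed of bolt_head below 0.06 rad/s and velocity of joint thread above 0.1 rad/s), for 0.5 s.
At the end, for the whole second after the job is handed in: The nut has run at least 1.57 rad (a quarter turn) up the bolt and is still running; the fingers still hold the bolt head (grasp point within 20 mm of its centre, more than 5 N of contact) and it does not turn (under 0.06 rad/s) (all of step 1 and value of joint thread above 1.57 rad); the arm keeps its last pose, push and grip.
It fails at once if the bolt head is squeezed or pushed too hard (over 120 N of finger force in all, 60 N a finger) (contact force between the fingers and bolt_head above 120 N).
It fails at once if the robot leans on the bracket or driver with more than 25 N (contact force between the arm and bracket above 25 N).
It fails at once if a bystander is moved by more than 20 mm (distance of any of amber_bottle_mid, marker_mid, cap_loose_mid, filter_tin_mid, cell_box_mid, cutter_orange_mid from where it was at the start of the episode above 0.02 m).
It also fails if it takes over 42 s, if anything falls off the work surface, if the arm or the gripper's body presses on something with over 40 N, if the wrist force passes 120 N, or if a joint passes its speed limit or range.

## Working session

There is one attempt and no reset: what is moved stays moved. The work goes in short steps, Python scripts to look and compute and a tool call to move; the robot and the scene stay as the last step left them, time stands still between calls to the robot, and variables do not carry over. Pictures are saved under pics/ and viewed, at most 10 in all, crops included, and the job is handed in when it is done.

Besides the shell and the picture viewer there is one more tool, called after "Call:" by a JSON object that holds its "method" and its "body". servo_tool: Moves the arm, as the interface text tells. Its arguments: {"type":"object","properties":{"jaw":{"type":"array","items":{"type":"number"}},"linear":{"type":"array","items":{"type":"array","items":{"type":"number"}}},"roll":{"type":"array","items":{"type":"number"}}},"required":["jaw","linear","roll"]}

```bash
mkdir -p pics; cat > h.py <<'E'
import numpy as np, cv2
from cell import telemetry, capture, calibration, arm, boxes_of, trace
def cloud(depth,cal):
    K=np.array(cal["mtx"]);v,u=np.mgrid[0:480,0:640]
    x=(u-K[0,2])/K[0,0]*depth;y=(v-K[1,2])/K[1,1]*depth
    P=np.stack([x,-y,-depth],-1)
    return P@np.array(cal["rotation"]).T+np.array(cal["eye"])
def save(n,im): cv2.imwrite(f"pics/{n}.png",im[...,::-1])
E
python3 - <<'E'
from h import *
s=telemetry.get_state();print({k:np.round(v,3) for k,v in s.items()})
for c in ("top","scene"):
    im,d=capture(c);cal=calibration(c);P=cloud(d,cal);save(c+"0",im);print(c,cal["eye"],[k for k in cal])
    np.savez(c+"0.npz",im=im,P=P,d=d)
    for n in ("bracket","driver","bolt_head","nut","amber_bottle_mid","marker_mid","cap_loose_mid","filter_tin_mid","cell_box_mid","cutter_orange_mid"):
        for r in trace(c,n)[:1]:
            m=r["pixels"]&(d>0);
            print(n,round(r["p"],2),np.round(r["point"]),m.sum(),np.round(np.median(P[m],0),3) if m.any() else "", np.round(P[m].min(0),3) if m.any() else "",np.round(P[m].max(0),3) if m.any() else "")
E
```

```text
{'clock': np.float64(0.0), 'joint_pos': array([ 1.31 ,  0.508, -0.238,  1.501,  0.126,  1.149, -0.155]), 'dq': array([-0.001, -0.001,  0.001, -0.002,  0.   , -0.   , -0.001]), 'effort': array([-1.0000e-03, -6.2060e+01, -2.1860e+00, -2.4966e+01,  1.3000e-02,
        1.2000e-02,  0.0000e+00]), 'ee_pos': array([ 0.223, -0.583,  0.23 ]), 'ee_rot': array([-3.14 ,  0.   ,  0.366]), 'contact_force': array([0.432, 0.444, 0.256]), 'wrist_torque': array([0.036, 0.05 , 0.002]), 'grasp_force': np.float64(0.0), 'gripper_width': np.float64(0.086)}Traceback (most recent call last):
  File "<stdin>", line 4, in <module>
  File "h.py", line 7, in cloud
    return P@np.array(cal["rotation"]).T+np.array(cal["eye"])
           ~~~~~~~~~~~~~~~~~~~~~~~~~~~~~^~~~~~~~~~~~~~~~~~~~~
ValueError: operands could not be broadcast together with shapes (480,640) (3,)
```

```bash
sed -i 's/np.array(cal\["rotation"\]).T/Rot.from_euler("xyz",cal["rotation"]).as_matrix().T/; 1a from scipy.spatial.transform import Rotation as Rot' h.py
python3 - <<'E'
from h import *
for c in ("top","scene"):
    im,d=capture(c);cal=calibration(c);print(c,cal);P=cloud(d,cal);save(c+"0",im)
    np.savez(c+"0.npz",im=im,P=P,d=d)
    for n in ("bracket","driver","bolt_head","nut","amber_bottle_mid","marker_mid","cap_loose_mid","filter_tin_mid","cell_box_mid","cutter_orange_mid"):
        for r in trace(c,n)[:1]:
            m=r["pixels"]&(d>0);
            print(n,round(r["p"],2),np.round(r["point"]),m.sum(),np.round(np.median(P[m],0),3) if m.any() else "", np.round(P[m].min(0),3) if m.any() else "",np.round(P[m].max(0),3) if m.any() else "")
E
```

```text
top {'mtx': array([[448.45078429,   0.        , 323.7060278 ],
       [  0.        , 448.45078429, 245.61892464],
       [  0.        ,   0.        ,   1.        ]]), 'eye': array([ 0.41288491, -0.14307951,  1.04118295]), 'rotation': array([ 0.11621935,  0.00669689, -1.56832402])}
bracket 0.69 [330. 244.] 2992 [ 0.533 -0.155  0.077] [ 0.402 -0.232 -0.   ] [ 0.617 -0.109  0.1  ]
driver 0.62 [332. 243.] 3193 [ 0.533 -0.155  0.076] [ 0.399 -0.235 -0.004] [ 0.628 -0.106  0.1  ]
bolt_head 0.55 [337. 229.] 106 [ 0.567 -0.169  0.08 ] [ 0.557 -0.183  0.012] [ 0.579 -0.157  0.086]
nut 0.7 [335. 252.] 488 [ 0.517 -0.161  0.081] [ 0.481 -0.183 -0.003] [ 0.588 -0.137  0.092]
amber_bottle_mid 0.67 [295. 251.] 149 [ 0.507 -0.075  0.036] [ 0.495 -0.089 -0.001] [ 0.525 -0.06   0.057]
marker_mid 0.83 [360. 296.] 426 [ 0.416 -0.214  0.013] [ 0.352 -0.239 -0.004] [ 0.475 -0.189  0.021]
cap_loose_mid 0.46 [336. 198.] 128 [ 0.643 -0.165  0.003] [ 0.628 -0.179 -0.001] [ 0.655 -0.15   0.017]
filter_tin_mid 0.84 [460. 230.] 829 [ 0.567 -0.449  0.033] [ 0.533 -0.496 -0.   ] [ 0.602 -0.417  0.039]
cell_box_mi
[... 684 characters left out ...]
36. 235.] 409 [ 0.515 -0.152  0.08 ] [ 0.484 -0.213  0.006] [ 0.59 -0.13  0.09]
amber_bottle_mid 0.62 [316. 276.] 297 [ 0.508 -0.067  0.032] [ 0.496 -0.114 -0.001] [ 0.545 -0.057  0.054]
marker_mid 0.79 [385. 262.] 294 [ 0.407 -0.208  0.013] [ 0.352 -0.252 -0.003] [ 0.478 -0.15   0.091]
cap_loose_mid 0.58 [291. 234.] 76 [ 0.649 -0.166  0.006] [ 0.633 -0.178 -0.002] [ 0.659 -0.149  0.014]
filter_tin_mid 0.81 [377. 183.] 582 [ 0.564 -0.437  0.031] [ 0.535 -0.486 -0.005] [ 0.603 -0.415  0.038]
cell_box_mid 0.79 [338. 178.] 764 [ 0.662 -0.388  0.031] [ 0.629 -0.493 -0.003] [ 0.724 -0.353  0.038]
cutter_orange_mid 0.76 [295. 410.] 464 [0.38  0.19  0.012] [ 0.355  0.14  -0.001] [0.41  0.226 0.017]
```

View pics/top0.png

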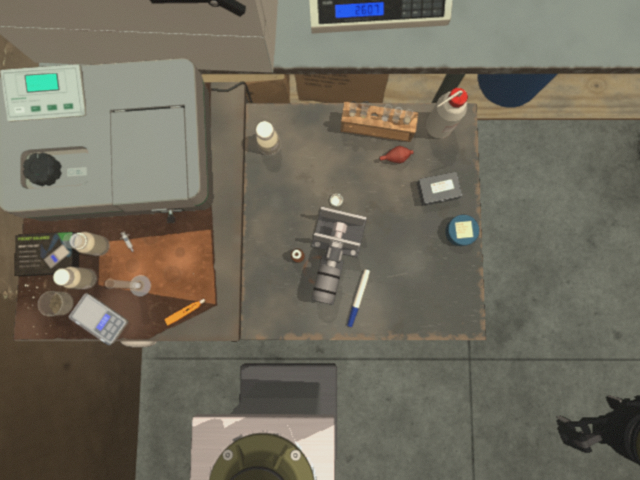

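View pics/scene0.png

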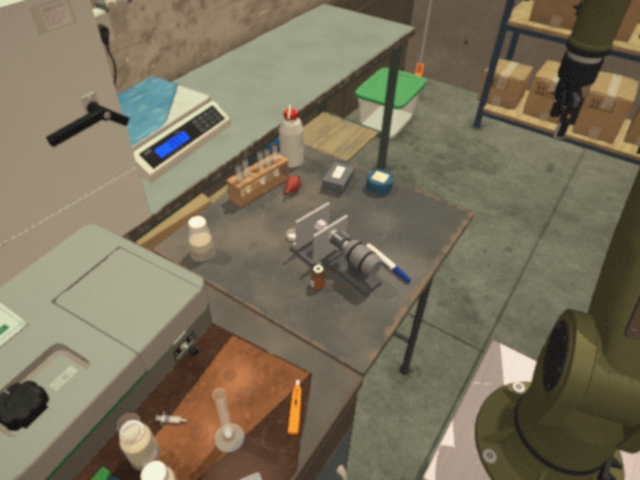

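The top view shows the bracket plates around (340,216) and (337,237), driver at (327,283), bottle at (296,255), marker at (358,297). The scene view agrees. Next: fit the plate tops.

```bash
python3 - <<'E'
from h import *
for c in ("top","scene"):
    P=np.load(c+"0.npz")["P"].reshape(-1,3)
    m=(P[:,2]>.088)&(P[:,2]<.102)&(P[:,0]>.42)&(P[:,0]<.66)&(P[:,1]>-.27)&(P[:,1]<-.07)
    Q=P[m];
    # search bracket pose (x,y,yaw) : plate tops at bx in +-[26,32], by +-50
    best=[]
    for yaw in np.arange(-.5,.51,.02):
        co,si=np.cos(yaw),np.sin(yaw)
        for cx in np.arange(.54,.60,.002):
            for cy in np.arange(-.2,-.13,.002):
                dx,dy=Q[:,0]-cx,Q[:,1]-cy
                bx=dx*co+dy*si;by=-dx*si+dy*co
                ok=(np.abs(np.abs(bx)-.029)<.004)&(np.abs(by)<.051)
                ok2=(bx<-.086)&(bx>-.168)&(np.abs(by)<.009)
                best.append((ok.sum()+ok2.sum()-((~ok)&(~ok2)).sum(),ok.sum(),ok2.sum(),yaw,cx,cy))
    best.sort(reverse=True);print(c,len(Q));B=np.array(best[:30]);print(np.round(B[:4],3),B.mean(0).round(4))
E
```

```text
top 758
[[ 3.32e+02  2.96e+02  2.49e+02 -2.40e-01  5.66e-01 -1.70e-01]
 [ 3.32e+02  2.96e+02  2.49e+02 -2.40e-01  5.66e-01 -1.72e-01]
 [ 3.22e+02  2.92e+02  2.48e+02 -2.60e-01  5.66e-01 -1.72e-01]
 [ 3.20e+02  2.94e+02  2.45e+02 -2.20e-01  5.66e-01 -1.70e-01]] [ 2.973333e+02  2.816000e+02  2.460667e+02 -2.327000e-01  5.665000e-01
 -1.692000e-01]
scene 593
[[ 3.65e+02  2.71e+02  2.08e+02 -2.60e-01  5.68e-01 -1.68e-01]
 [ 3.61e+02  2.75e+02  2.02e+02 -2.60e-01  5.68e-01 -1.70e-01]
 [ 3.57e+02  2.76e+02  1.99e+02 -2.40e-01  5.68e-01 -1.68e-01]
 [ 3.47e+02  2.78e+02  1.92e+02 -2.40e-01  5.68e-01 -1.70e-01]] [ 3.216667e+02  2.570333e+02  2.003000e+02 -2.453000e-01  5.683000e-01
 -1.673000e-01]
```

Call:
{"method": "servo_tool", "body": {"jaw": [1,1,1,1,1,1,1,1], "linear": [[3,-1.7,0],[7.5,-4.2,0],[12,-6.7,0],[16.5,-9.2,0],[21,-11.7,0],[25.5,-14.3,0],[30,-16.8,0],[34,-19,0]], "roll": [0.1,0.2,0.3,0.4,0.5,0.55,0.6,0.606]}}

```text
clock: 2.15
ee_pos: [0.4743, -0.2828, 0.2315]
ee_rot: [-3.142, -0.001, -0.24]
contact_force: [0.7, -0.1, -0.1]
gripper_width: 0.0853
grasp_force: 0.0
```

Call:
{"method": "servo_tool", "body": {"jaw": [1,1,1,1,1], "linear": [[2,-4,0],[4,-8,0],[6,-12,1],[6.3,-13.3,2],[6.3,-13.3,2]], "roll": [0,0,0,0,0]}}

```text
clock: 2.78
ee_pos: [0.5654, -0.1696, 0.2103]
ee_rot: [-3.142, 0.002, -0.238]
contact_force: [-0.1, -0.6, -0.8]
gripper_width: 0.0854
grasp_force: 0.0
```

```bash
python3 - <<'E'
from h import *
s=telemetry.get_state();print(s["clock"],s["ee_pos"],s["ee_rot"])
cal=calibration("wrist");im,d=capture("wrist");save("w1",im);P=cloud(d,cal);np.savez("w1.npz",P=P,im=im)
for n in ("bolt_head","bracket","nut"):
    for r in trace("wrist",n)[:1]:
        m=r["pixels"]&(d>0);Q=P[m];print(n,r["p"],r["point"],m.sum(),np.median(Q,0),Q.min(0),Q.max(0))
E
```

```text
2.775 [ 0.56544118 -0.16964762  0.21033866] [-3.14155902e+00  2.09391333e-03 -2.38480884e-01]
bolt_head 0.73 [324.1, 229.4] 973 [ 0.56702506 -0.16951907  0.08081787] [ 0.5397121  -0.18404705  0.01015405] [ 0.5803302  -0.14916621  0.08645684]
bracket 0.88 [319.1, 241.6] 16895 [ 0.54736935 -0.15872876  0.07760666] [ 0.334222   -0.232852    0.00089243] [ 0.62647648 -0.10442369  0.09884242]
nut 0.96 [323.6, 275.4] 2961 [ 0.52460912 -0.16221462  0.08166965] [ 0.47260632 -0.18424237  0.01086222] [ 0.5803302  -0.12443768  0.09140597]
```

View pics/w1.png

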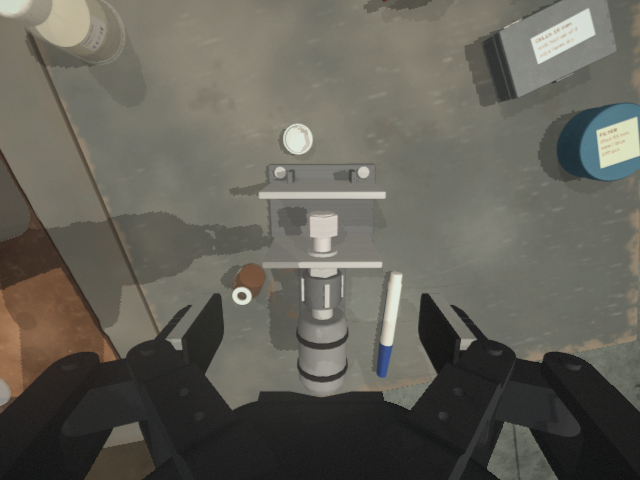

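The wrist view shows the head at (323,224) between the plates (rows 195 and 265), with the tool aligned. I'll fit the plates and head precisely.

```bash
python3 - <<'E'
from h import *
from scipy.optimize import minimize
P=np.load("w1.npz")["P"].reshape(-1,3)
Q=P[(P[:,2]>.088)&(P[:,2]<.102)&(abs(P[:,0]-.567)<.06)&(abs(P[:,1]+.169)<.07)]
c,s=np.cos(-.24),np.sin(-.24)
b=np.c_[(Q[:,:2]-[.567,-.169])@np.array([[c,-s],[s,c]])]
for lo,hi in((-.045,-.015),(.015,.045)):
    m=(b[:,0]>lo)&(b[:,0]<hi);k=b[m];f=np.polyfit(k[:,1],k[:,0],1);print(m.sum(),"x",np.median(k[:,0]),k[:,0].min(),k[:,0].max(),"slope",f[0],"y",np.percentile(k[:,1],[1,99]),"z",np.median(Q[m,2]))
H=P[(P[:,2]>.074)&(P[:,2]<.088)&(abs(P[:,0]-.567)<.03)&(abs(P[:,1]+.169)<.03)]
h=(H[:,:2]-[.567,-.169])@np.array([[c,-s],[s,c]]);m=abs(h[:,0])<.012;h=h[m]
print("head",len(h),np.percentile(h,[2,50,98],0),np.median(H[:,2]))
E
```

```text
1083 x -0.02619300988939243 -0.04493160832053805 -0.024184264476332998 slope -0.0029936542486025818 y [-0.04934119  0.04785848] z 0.09537386360425942
1069 x 0.03101499944192567 0.02769170557030453 0.03349992946332437 slope -0.005457325776461996 y [-0.04882631  0.04812638] z 0.09572074454586227
head 717 [[-0.01127989 -0.01328786]
 [ 0.00167592 -0.00120431]
 [ 0.0112878   0.01079822]] 0.08071622393215327
```

Call:
{"method": "servo_tool", "body": {"jaw": [0.8,0.6,0.6,0.6,0.6,0.6,0.6], "linear": [[0.4,0,2],[0.4,0,5],[0.4,0,8],[0.4,0,11],[0.4,0,14],[0.4,0,16],[0.4,0,16]], "roll": [0.005,0.005,0.005,0.005,0.005,0.005,0.005]}}

```text
clock: 3.85
ee_pos: [0.5685, -0.1725, 0.0504]
ee_rot: [3.141, 0.002, -0.247]
contact_force: [0.2, 0.7, 1.0]
gripper_width: 0.0515
grasp_force: 0.0
```

Call:
{"method": "servo_tool", "body": {"jaw": [0.45,0.38,0.34,0.34], "linear": [[0,-0.2,0],[0,-0.2,0],[0,-0.2,0],[0,-0.2,0]], "roll": [0,0,0,0]}}

```text
clock: 4.35
ee_pos: [0.5707, -0.1704, 0.0518]
ee_rot: [3.141, -0.002, -0.246]
contact_force: [1.0, -4.1, -0.7]
gripper_width: 0.0294
grasp_force: 1.6
```

Call:
{"method": "servo_tool", "body": {"jaw": [0.32,0.3,0.29,0.28], "linear": [[0,0,0],[0,0,0],[0,0,0],[0,0,0]], "roll": [0,0,0,0]}}

```text
clock: 4.85
ee_pos: [0.5705, -0.1713, 0.0517]
ee_rot: [3.14, -0.001, -0.246]
contact_force: [-0.1, -5.8, 0.1]
gripper_width: 0.0248
grasp_force: 48.2
```

Call:
{"method": "servo_tool", "body": {"jaw": [0.28,0.28,0.28,0.28], "linear": [[0,0.05,0],[0,0.1,0],[0,0.1,0],[0,0.1,0]], "roll": [0,0,0,0]}}

```text
clock: 5.35
ee_pos: [0.5705, -0.1713, 0.0516]
ee_rot: [3.141, -0.001, -0.246]
contact_force: [1.0, -4.8, 1.9]
gripper_width: 0.0249
grasp_force: 48.3
```

Call:
{"method": "servo_tool", "body": {"jaw": [0.28,0.28,0.28,0.28,0.28,0.28,0.28,0.28], "linear": [[0,0,0],[0,0,0],[0,0,0],[0,0,0],[0,0,0],[0,0,0],[0,0,0],[0,0,0]], "roll": [0,0,0,0,0,0,0,0]}}

```text
clock: 6.35
ee_pos: [0.5705, -0.1713, 0.0516]
ee_rot: [3.141, -0.001, -0.246]
contact_force: [1.3, -5.5, 2.6]
gripper_width: 0.0249
grasp_force: 48.3
```

```bash
python3 - <<'E'
from h import *
im,d=capture("wrist");save("w2",im)
E
```

```text
(no output)
```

View pics/w2.png

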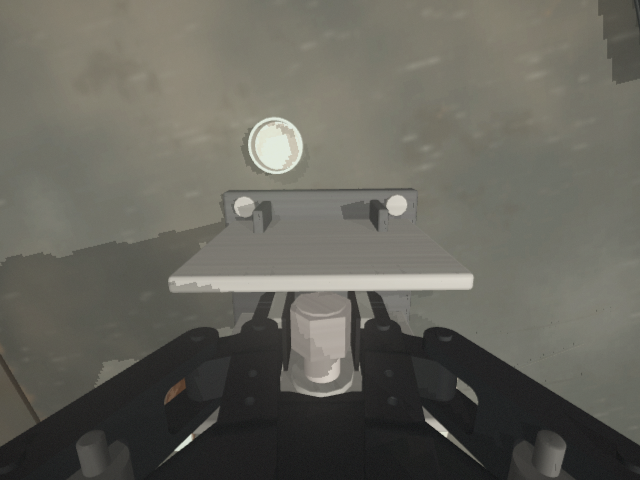

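The wrist view shows the head at (320,340) held between both pads and clear of the plates. I'll keep holding.

Call:
{"method": "servo_tool", "body": {"jaw": [0.28,0.28,0.28,0.28,0.28,0.28,0.28,0.28], "linear": [[0,0,0],[0,0,0],[0,0,0],[0,0,0],[0,0,0],[0,0,0],[0,0,0],[0,0,0]], "roll": [0,0,0,0,0,0,0,0]}}

```text
clock: 7.4
ee_pos: [0.5705, -0.1713, 0.0517]
ee_rot: [3.141, -0.001, -0.246]
contact_force: [1.0, -5.8, 1.8]
gripper_width: 0.0248
grasp_force: 48.3
```

Call:
{"method": "servo_tool", "body": {"jaw": [0.28,0.28,0.28,0.28,0.28,0.28,0.28,0.28], "linear": [[0,0,0],[0,0,0],[0,0,0],[0,0,0],[0,0,0],[0,0,0],[0,0,0],[0,0,0]], "roll": [0,0,0,0,0,0,0,0]}}

```text
clock: 8.4
ee_pos: [0.5705, -0.1712, 0.0516]
ee_rot: [3.141, -0.001, -0.246]
contact_force: [1.4, -5.4, 2.5]
gripper_width: 0.0248
grasp_force: 48.3
```

Call:
{"method": "servo_tool", "body": {"jaw": [0.28,0.28,0.28,0.28,0.28,0.28,0.28,0.28], "linear": [[0,0,0],[0,0,0],[0,0,0],[0,0,0],[0,0,0],[0,0,0],[0,0,0],[0,0,0]], "roll": [0,0,0,0,0,0,0,0]}}

```text
clock: 9.4
ee_pos: [0.5705, -0.1712, 0.0516]
ee_rot: [3.141, -0.001, -0.246]
contact_force: [2.1, -6.3, 2.7]
gripper_width: 0.0249
grasp_force: 48.3
```

Call:
{"method": "servo_tool", "body": {"jaw": [0.28,0.28,0.28,0.28,0.28,0.28,0.28,0.28], "linear": [[0,0,0],[0,0,0],[0,0,0],[0,0,0],[0,0,0],[0,0,0],[0,0,0],[0,0,0]], "roll": [0,0,0,0,0,0,0,0]}}

```text
clock: 10.4
ee_pos: [0.5705, -0.1712, 0.0517]
ee_rot: [3.141, -0.001, -0.246]
contact_force: [0.4, -5.8, 2.2]
gripper_width: 0.0251
grasp_force: 48.3
```

Call:
{"method": "servo_tool", "body": {"jaw": [0.28,0.28,0.28,0.28,0.28,0.28,0.28,0.28], "linear": [[0,0,0],[0,0,0],[0,0,0],[0,0,0],[0,0,0],[0,0,0],[0,0,0],[0,0,0]], "roll": [0,0,0,0,0,0,0,0]}}

```text
clock: 11.4
ee_pos: [0.5705, -0.1713, 0.0516]
ee_rot: [3.141, -0.001, -0.246]
contact_force: [0.2, -6.1, 2.0]
gripper_width: 0.0251
grasp_force: 48.3
```

Call:
{"method": "servo_tool", "body": {"jaw": [0.28,0.28,0.28,0.28,0.28,0.28,0.28,0.28], "linear": [[0,0,0],[0,0,0],[0,0,0],[0,0,0],[0,0,0],[0,0,0],[0,0,0],[0,0,0]], "roll": [0,0,0,0,0,0,0,0]}}

```text
clock: 12.4
ee_pos: [0.5705, -0.1712, 0.0517]
ee_rot: [3.141, -0.001, -0.246]
contact_force: [1.1, -6.2, 2.4]
gripper_width: 0.0249
grasp_force: 48.3
```

Call:
{"method": "servo_tool", "body": {"jaw": [0.28,0.28,0.28,0.28,0.28,0.28,0.28,0.28], "linear": [[0,0,0],[0,0,0],[0,0,0],[0,0,0],[0,0,0],[0,0,0],[0,0,0],[0,0,0]], "roll": [0,0,0,0,0,0,0,0]}}

```text
clock: 13.4
ee_pos: [0.5705, -0.1713, 0.0517]
ee_rot: [3.141, -0.001, -0.246]
contact_force: [-0.6, -6.3, 1.6]
gripper_width: 0.0247
grasp_force: 48.3
```

```bash
python3 - <<'E'
from h import *
im,d=capture("wrist");a=cv2.imread("pics/w2.png")[...,::-1]
c=np.hstack([cv2.resize(k[270:410,260:390],None,fx=3,fy=3) for k in (a,im)]);save("w3",c)
E
```

```text
(no output)
```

View pics/w3.png

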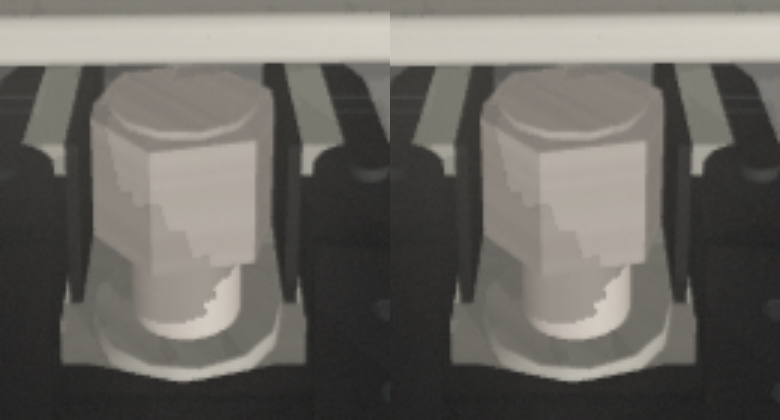

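Both crops look identical, but 2.1 rad of free turning would match hex symmetry, so I'll check once more at another phase.

Call:
{"method": "servo_tool", "body": {"jaw": [0.28,0.28,0.28,0.28,0.28,0.28,0.28,0.28], "linear": [[0,0,0],[0,0,0],[0,0,0],[0,0,0],[0,0,0],[0,0,0],[0,0,0],[0,0,0]], "roll": [0,0,0,0,0,0,0,0]}}

```text
clock: 14.45
ee_pos: [0.5705, -0.1712, 0.0517]
ee_rot: [3.141, -0.001, -0.246]
contact_force: [0.2, -5.3, 1.9]
gripper_width: 0.0245
grasp_force: 48.3
```

```bash
python3 - <<'E'
from h import *
im,d=capture("wrist");a=cv2.imread("pics/w2.png")[...,::-1]
print(np.abs(a.astype(int)-im)[270:410,260:390].mean(),np.abs(a.astype(int)-im)[300:360,290:350].max())
for c in ("top","scene"):
    im,d=capture(c);o=np.load(c+"0.npz")
    for n in ("amber_bottle_mid","marker_mid","cap_loose_mid"):
        for r in boxes_of(c,n)[:1]: print(c,n,r)
im,d=capture("scene");save("s4",cv2.resize(im[190:310,260:420],None,fx=5,fy=5,interpolation=cv2.INTER_CUBIC))
E
```

```text
1.0531318681318682 5
top amber_bottle_mid {'point': [294.8, 247.0], 'p': 0.4}
scene amber_bottle_mid {'point': [315.1, 274.6], 'p': 0.62}
scene marker_mid {'point': [380.9, 263.9], 'p': 0.75}
```

View pics/s4.png

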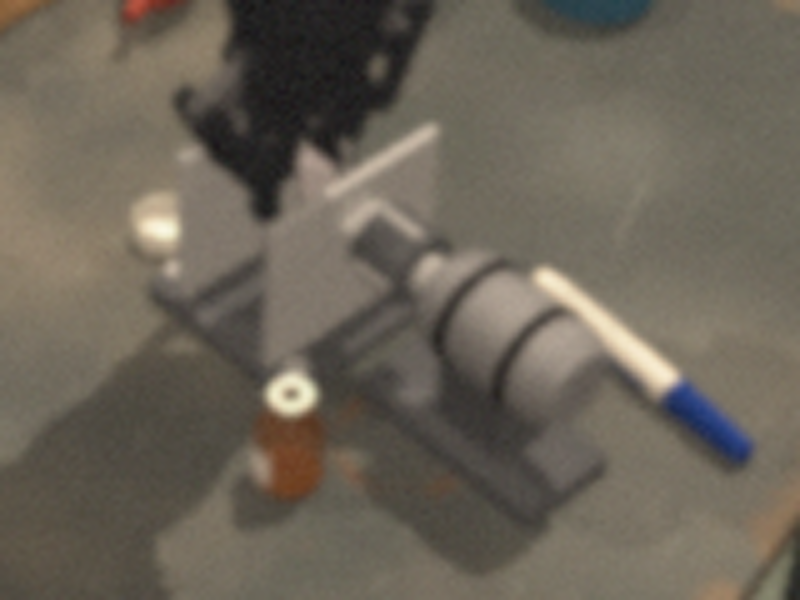

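The head has not turned (image change at noise level), the fingers sit in the gap, and the bottle (290,440), marker (650,360) and cap (157,225) are unmoved. It has been held for over 9 s.

```bash
python3 -c "
from cell import arm
print(arm.sign_off())"
```

```text
the job is handed in; nothing more can be done
None
```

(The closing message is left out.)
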